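Seat the splash panel and hold the clamp bolt from turning

TASK

Take the white splash panel out of its stand and slide it down into the slot of the aluminium clamp fixture until it stands fully home on the slot's floor, then let go of it. The nut driver on the fixture is running and drags the clamp bolt round: reach down into the narrow gap behind the bracket, grip the bolt's hex head between the fingers so that it stops turning, and finish while still holding it firmly. Do not shift or knock over the other things on the bench.

Things in the scene. Friction and masses are not known exactly. Their poses are not given: they have to be found in the camera images.
- panel: The splash panel: flat white plastic slab, 6 mm thick (its x), 70 mm wide (its y), 110 mm high (its z), 60 to 120 g, with a centred grey grip rail at the top: 14 mm thick, 50 mm wide, from 88 to 110 mm above the lower edge. Origin at the middle of its lower edge. It starts upright in the stand. Its two faces are alike.
- stand: Low grey stand, fixed to the bench, base 70 x 100 mm, origin at the centre of its underside. The panel stands on its 12 mm base between two walls that end 42 mm above the bench and are 10 mm apart, along the stand's y.
- fixture: Clamp fixture, fixed; base plate 110 x 270 x 15 mm. On it two aluminium jaws, 10 mm thick, 270 mm long, 9 mm apart, tops 95 mm above the bench; the rear one (farther from the robot) is the bracket. Panel slot between the jaws at the +y end, bolt at the -y end. Origin on the bench under the bracket's front face; x points level to the rear, along the bolt; y along the jaws.
- flange_top (a point): Middle of the top edge of the rear flange, a 6 mm plate behind the bracket, 120 mm long in the fixture's y, 95 mm above the bench. Between it and the bracket is the gap: 46 mm wide, open above and at both y ends, its floor the base plate.
- driver (a point): Middle of the gear motor with the nut driver, in front of the bolt on its axis, 44 mm thick, about 110 mm long, up to 92 mm above the bench.
- slot_floor (a point): Middle of the slot's floor, 55 mm above the bench, axes as the fixture's: the panel's origin comes here when home, its x along the fixture's x (either face forward). The slot is 9 mm wide in x, 78 mm long in y, 40 mm deep, ends closed; above, the mouth flares to about 23 mm wide at 107 mm above the bench.
- bolt_axis (a point): Centre of the bolt head (a point that does not turn; axes as the fixture's), 70 mm above the bench, in the middle of the gap behind the bracket, 23 mm from the bracket and from the flange, 25 mm below their tops. 150 mm in -y and 37.5 mm in +x from the slot floor's point.
- bolt_head (a point): The dark steel hex bolt head, 19 mm across flats, 22 mm across corners, 12 mm long along the bolt's axis (its x, the fixture's x); this point is its centre. It turns about its x. A 17 mm thick round collar lies between it and the bracket.
- bolt (a joint): Turn of the bolt about its axis in rad. The driver turns it steadily forward at about 0.25 rad/s with only 0.05 N m, from the start on; a firm grip stops it. Two flats stand upright, facing along the fixture's +y and -y, whenever the value is a multiple of 1.047 (60 degrees).
- vial: Bystander, loose on the bench: small jar, 28 mm across, 55 mm high; origin at the centre of its underside. Leave it alone.
- beaker: Bystander, loose on the bench: clear beaker, 68 mm across, 85 mm high; origin at the centre of its underside. Leave it alone.
- jar: Bystander, loose on the bench: jar with a yellow cap, 60 mm across, 70 mm high; origin at the centre of its underside. Leave it alone.
- dish: Bystander, loose on the bench: shallow white dish, 90 mm across, 22 mm high; origin at the centre of its underside. Leave it alone.
- reagent: Bystander, loose on the bench: bottle with a blue cap, 52 mm across, 100 mm high; origin at the centre of its underside. Leave it alone.
Things that resemble listed ones, but are neither listed nor needed, are in the scene too. Of the things that look like the panel, the smaller one is meant.

How it is judged:
By the outcome, as a careful person would: the job done as asked, in the order asked, and still so for the second after the job is handed in, while the arm keeps its last pose, push and grip.
It also fails if it takes over 59 s, if anything falls off the work surface, if the arm or the gripper's body presses on something with over 40 N, if the wrist force passes 120 N, or if a joint passes its speed limit or range.

ROBOT

A 6-joint arm with a two-finger parallel gripper is mounted at the origin on the work surface. World frame = base frame: x ahead of the robot, y to its left, z up, the work surface at z = 0. Lengths are in m, angles in rad, forces in N, time in s.
With the tool pointing down it reaches from about 0.225 to 0.725 m from the base axis. Payload 3.1 kg.
Tool frame: the origin (TCP) lies between the finger pads; the fingertips stand 17 mm ahead of it and the grasp point (between the pads) lies 2 mm behind it (r.nose_length is the distance from the TCP to the fingertips, in m); z points along the fingers, y is the line along which they close (so a half turn about z gives the same grasp; the last joint's range is limited). The gripper opens to 85 mm and grips with 20 to 120 N. Pads are 22 mm wide; open, the fingers measure 114 mm over their backs; the gripper's body (76 mm by 85 mm) begins 54 mm behind the grasp point. The pads swing forward as they close: fully open they stand 13 mm farther back than shut.
Start: joints at [1.042, 0.048, 0.099, 1.622, 0, 1.443], TCP at [0.205, 0.483, 0.248] pointing down, gripper open.
Joint ranges: [-2.91, 2.91], [-0.99, 1.94], [-1.21, 1.42], [-2.12, 2.29], [-1.49, 1.47], [-3.14, 3.14]. Speed limits (rad/s): [2.79, 2.79, 3.14, 3.14, 3.14, 3.14].

INTERFACE

Orientations are given as a unit quaternion [x, y, z, w].
In Python, from rig import r gives the robot as it stands. Calls block until the motion is done:
- r.move_to(position, orientation): joint-space move of the TCP to a pose.
- r.line_to(position, feed=0.15, attitude=None, threshold=None): straight line of the TCP; attitude=None keeps the orientation; feed is the mean speed in m/s. With threshold (N) it stops when the force on the tool has changed by that much, and returns True; else False.
- r.move_j(angles): joint-space move.
- r.gripper_open() and r.clamp(squeeze=None): open the fingers fully, or close them until they stop; squeeze is the grip in N (None keeps the last).
- r.pause(seconds).
- r.ik(position, orientation): joint angles nearest the present ones, or None.
- r.get_obs(): the state.
- r.capture(name): name is "scene" or "side" or "wrist"; returns a dict with "pixels" (420x560x3 uint8, blue, green, red), "vertical_fov" (degrees; the focal length in pixels is half the picture's height over the tangent of half this angle, whatever the lens; pixels are square), "cx", "cy" (the principal point, pixels), "world_from_camera" (4x4, takes a point from camera to world coordinates); the wrist camera has in their place "mount" (4x4, takes a point from camera to tool coordinates, whose origin is the TCP and whose axes are the flange's). Camera axes: x right, y down, z forward; pixel columns grow to the right and rows downward; lengths in m; the calibration is good to about 2 mm. A picture is of the moment at which its call begins: read the wrist's pose just before it. There is no depth.
A pose or a line that the arm cannot do raises r.IKError and nothing moves.
- r.finish_job(): hands the job in; it is judged then, once.
Trained networks look in a picture, given as the dict that the camera call returned (one of the last four; its "shot" number tells which), for a name from the list of things; names that differ only in an ending like _2 or _b are one class to them, and where a whole thing is asked for, a point or a joint stands for the part that bears it (a point fixed in the world has none). Each returns a list of dicts, best first, with "p" (0 to 1); they miss things now and then, are a little off and sometimes report something else, mostly with a low value. They report only what shows in the picture. A call takes as long as a camera call. They do not tell look-alikes from the thing itself.
- r.recognise(picture, query): "bbox" ([centre column, centre row, width, height] in pixels, round what is visible of it).
- r.silhouettes(picture, query): "pixels" (420x560 bool, what is visible of it) and "bbox" ([centre column, centre row, width, height] in pixels, round what is visible of it).
The state is a dict: "time": time; "joint_pos": joint angles; "dq": joint speeds; "joint_torque": joint torques, N m; "eef_pos": TCP position; "eef_rot": TCP orientation; "ft_force": force on the tool from outside, world axes, zero at the start; "moment": the same for the moment, N m; "gripper_width": finger opening in m; "grip_force": force on a finger pad.
Only numpy, scipy, OpenCV 4.12 (cv2) and the standard library are available. Lean on these libraries where they do the work, as an engineer would, in place of code of your own. Each camera call takes 0.05 s, during which the arm holds its last target. There are 200 camera calls.

## Working session

There is one attempt and no reset: what is moved stays moved. The work goes in short steps, each a Python script; the robot and the scene stay as the last script left them, time stands still between calls to the robot, and variables do not carry over. Pictures are saved under pics/ and viewed, at most 10 in all, crops included, and the job is handed in when it is done.

```bash
ls; mkdir -p pics; python3 - <<'E'
from rig import r
import cv2,numpy as np
for n in("scene","side"):
    p=r.capture(n); cv2.imwrite(f"pics/{n}0.png",p["pixels"])
    print(n,p["vertical_fov"],p["cx"],p["cy"],np.round(p["world_from_camera"],3).tolist())
    for q in("panel","stand","fixture","driver","bolt_head","vial","beaker","jar","dish","reagent"):
        print(q,[(round(d["p"],2),np.round(d["bbox"]).tolist()) for d in r.recognise(p,q)][:4])
o=r.get_obs();print(o)
E
```

```text
pics
scene 56.09809183251522 286.98319609036486 208.03653522448525 [[-0.892, 0.296, -0.342, 0.896], [0.452, 0.573, -0.683, 0.698], [-0.006, -0.764, -0.645, 0.756], [0.0, 0.0, 0.0, 1.0]]
panel [(0.67, [282.0, 147.0, 13.0, 29.0]), (0.66, [310.0, 127.0, 29.0, 40.0])]
stand [(0.59, [285.0, 162.0, 37.0, 22.0])]
fixture [(0.85, [285.0, 224.0, 96.0, 101.0])]
driver [(0.57, [286.0, 225.0, 93.0, 93.0])]
bolt_head [(0.63, [264.0, 203.0, 13.0, 8.0]), (0.25, [286.0, 224.0, 97.0, 97.0])]
vial [(0.54, [346.0, 231.0, 10.0, 18.0])]
beaker [(0.93, [212.0, 278.0, 29.0, 40.0])]
jar [(0.77, [328.0, 326.0, 30.0, 44.0])]
dish [(0.67, [213.0, 175.0, 24.0, 13.0])]
reagent [(0.86, [193.0, 226.0, 21.0, 42.0])]
side 53.93575189664207 276.10315182273956 209.50995754835162 [[-0.964, -0.166, 0.207, 0.331], [-0.265, 0.565, -0.781, 0.762], [0.013, -0.808, -0.589, 0.683], [0.0, 0.0, 0.0, 1.0]]
panel [(0.73, [394.0, 162.0, 31.0, 51.0]), (0.72, [352.0, 167.0, 6.0, 38.0])]
stand [(0.88, [348.0, 185.0, 23.0, 32.0]), (0.4, [285.0, 232.0, 80.0, 92.0])]
fixture [(0.91, [288.0, 232.0, 84.0, 101.0])]
driver [(0.67, [288.0, 2
[... 359 characters left out ...]
': 1.1, 'joint_pos': array([1.04221955e+00, 4.79950051e-02, 9.91698357e-02, 1.62200647e+00,
       4.22707195e-05, 1.44299370e+00]), 'dq': array([1.42560339e-03, 7.70054885e-04, 3.19032119e-04, 4.33449967e-05,
       6.73889839e-04, 3.58522525e-04]), 'joint_torque': array([-1.44667611e-04, -3.38651526e+01,  3.20166922e+01,  1.13129652e-03,
       -1.68116408e-04,  3.10687071e-06]), 'eef_pos': array([0.20481029, 0.48338133, 0.24829901]), 'eef_rot': array([ 1.99048673e-01,  9.79989605e-01, -9.89953918e-06, -2.56978372e-05]), 'ft_force': array([-0.17252502,  0.34688688,  0.13402443]), 'moment': array([0.01084251, 0.06365859, 0.07157155]), 'grip_force': 0.0, 'gripper_width': 0.08531357872174984}
```

```bash
python3 - <<'E'
import cv2,numpy as np
a=cv2.imread("pics/scene0.png")[90:370,150:400];b=cv2.imread("pics/side0.png")[90:370,150:440]
a=cv2.resize(a,None,fx=1.48,fy=2.1*1.0) if 0 else cv2.resize(a,None,fx=1.45,fy=1.45)
cv2.imwrite("pics/s1.png",cv2.resize(cv2.imread("pics/scene0.png")[95:360,170:400],None,fx=2.26,fy=2.26))
cv2.imwrite("pics/s2.png",cv2.resize(cv2.imread("pics/side0.png")[95:360,170:420],None,fx=2.26,fy=2.26))
E
```

```text
(no output)
```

View pics/scene0.png

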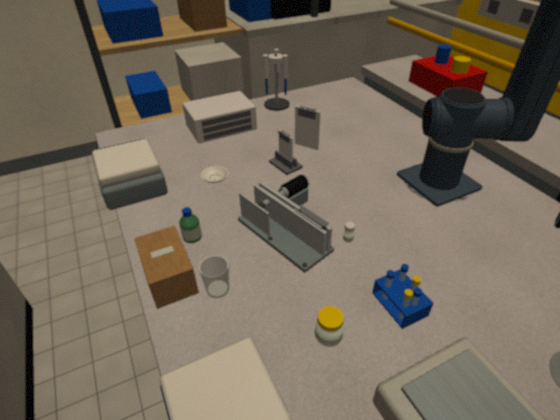

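View pics/s2.png

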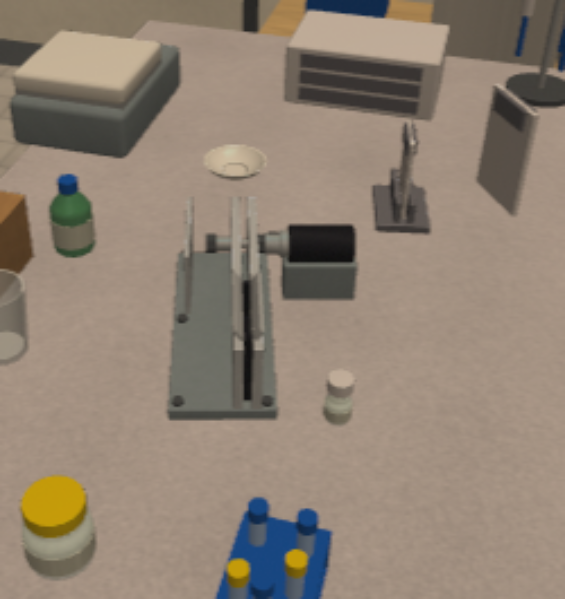

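View pics/s1.png

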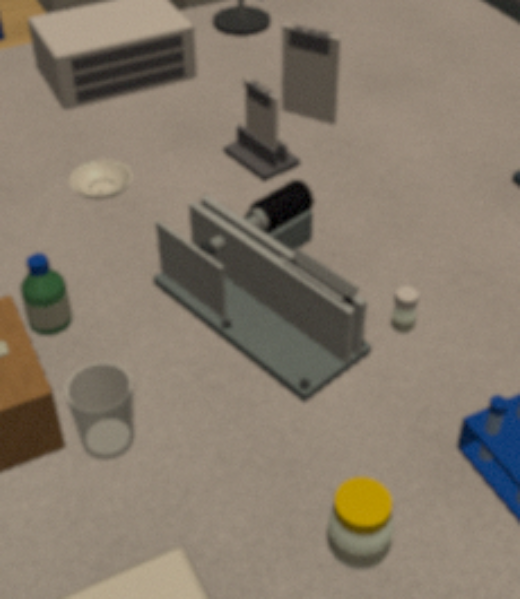

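```bash
cat > h.py <<'E'
from rig import r
import cv2,numpy as np
from scipy.spatial.transform import Rotation as R
def T_of(p,o=None):
    if "world_from_camera" in p: return np.array(p["world_from_camera"])
    T=np.eye(4);T[:3,:3]=R.from_quat(o["eef_rot"]).as_matrix();T[:3,3]=o["eef_pos"];return T@np.array(p["mount"])
def foc(p): return p["pixels"].shape[0]/2/np.tan(np.radians(p["vertical_fov"])/2)
def ray(p,uv,z,T):
    d=T[:3,:3]@np.array([(uv[0]-p["cx"])/foc(p),(uv[1]-p["cy"])/foc(p),1]);c=T[:3,3]
    return c+d*(z-c[2])/d[2]
def proj(p,X,T):
    q=(np.atleast_2d(X)-T[:3,3])@T[:3,:3];return q[:,:2]/q[:,2:]*foc(p)+[p["cx"],p["cy"]]
def down(yaw): # tool z down, tool y (closing line) at angle yaw in world
    c,s=np.cos(yaw),np.sin(yaw);y=np.array([c,s,0]);z=np.array([0,0,-1.]);return R.from_matrix(np.c_[np.cross(y,z),y,z]).as_quat()
E
python3 - <<'E'
from h import *
p=r.capture("side");T=T_of(p);f=lambda u,v:(u/2.26+170,v/2.26+95)
print("fix",[np.round(ray(p,f(*k),.015,T)[:2],3).tolist() for k in[(169,407),(277,407),(178,252)]])
print("tops flange,bracket",[np.round(ray(p,f(*k),.095,T)[:2],3).tolist() for k in[(190,200),(181,255),(234,198)]])
print("stand",[np.round(ray(p,f(*k),.012,T)[:2],3).tolist() for k in[(374,187),(424,187),(430,226),(378,226)]])
s=r.capture("scene");T=T_of(s);f=lambda u,v:(u/2.26+170,v/2.26+95)
print("fix",[np.round(ray(s,f(*k),.015,T)[:2],3).tolist() for k in[(155,282),(305,394),(369,348)]])
print("stand",[np.round(ray(s,f(*k),.012,T)[:2],3).tolist() for k in[(224,153),(264,174),(298,158)]])
print("base",proj(s,[0,0,0],T))
for q,z in(("vial",0.0275),("beaker",.04),("jar",.035),("dish",.01),("reagent",.05)):
    print(q,*[np.round(ray(c,d["bbox"][:2],z,T_of(c)),3) for c in(s,p) for d in r.recognise(c,q)[:1]])
print(r.capture("wrist")["mount"])
E
```

```text
fix [[0.567, 0.137], [0.464, 0.107], [0.643, -0.117]]
tops flange,bracket [[0.625, -0.115], [0.6, -0.008], [0.577, -0.134]]
stand [[0.435, -0.342], [0.369, -0.362], [0.351, -0.268], [0.415, -0.249]]
fix [[0.647, -0.104], [0.569, 0.142], [0.471, 0.115]]
stand [[0.447, -0.33], [0.419, -0.254], [0.355, -0.267]]
base [[438.24055191 180.86388755]]
vial [0.409 0.089 0.027] [0.405 0.083 0.027]
beaker [0.784 0.084 0.04 ] [0.79  0.075 0.04 ]
jar [0.612 0.319 0.035] [0.602 0.319 0.035]
dish [ 0.632 -0.354  0.01 ] [ 0.638 -0.351  0.01 ]
reagent [ 0.78  -0.101  0.05 ] [ 0.773 -0.102  0.05 ]
[[-1.67112160e-04 -9.49558853e-01 -3.13588834e-01  8.12602350e-02]
 [ 9.99999021e-01  2.77046131e-04 -1.37180778e-03 -1.09468492e-03]
 [ 1.38949080e-03 -3.13588756e-01  9.49557877e-01 -1.24871638e-01]
 [ 0.00000000e+00  0.00000000e+00  0.00000000e+00  1.00000000e+00]]
```

```bash
python3 - <<'E'
from h import *
for y in(-73,107):
    print(y,r.ik([.56,0,.28],down(np.radians(y))))
q=r.ik([.56,0,.28],down(np.radians(-73)))
r.move_to([.56,0,.28],down(np.radians(-73)))
o=r.get_obs();p=r.capture("wrist");T=T_of(p,o)
np.savez("w1.npz",T=T,f=foc(p),c=[p["cx"],p["cy"]]);cv2.imwrite("pics/w1.png",p["pixels"])
print(o["time"],foc(p),[(round(d["p"],2),np.round(d["bbox"]).tolist()) for d in r.recognise(p,"bolt_head")])
for y in(14,-166):
    print(y,r.ik([.395,-.305,.28],down(np.radians(y))))
E
```

```text
-73 [-0.11975029  0.15158537  0.27418297  1.69339393  0.          2.72513639]
107 [-0.11975029  0.15158537  0.27418297  1.69339393  0.         -0.41645626]
3.9 304.96596057355976 [(0.6, [346.0, 192.0, 18.0, 28.0])]
14 [-0.79198798 -0.00911406  0.10456985  1.68448024  0.          0.53446225]
-166 [-0.79198798 -0.00911406  0.10456985  1.68448024  0.         -2.60713041]
```

View pics/w1.png

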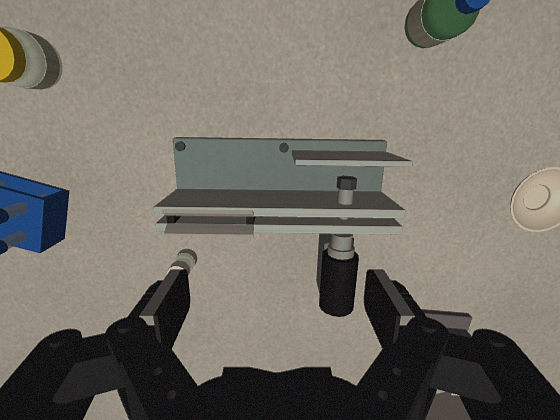

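```bash
python3 - <<'E'
import cv2
cv2.imwrite("pics/w1c.png",cv2.resize(cv2.imread("pics/w1.png")[125:245,150:415],None,fx=3,fy=3,interpolation=cv2.INTER_CUBIC))
E
```

```text
(no output)
```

View pics/w1c.png

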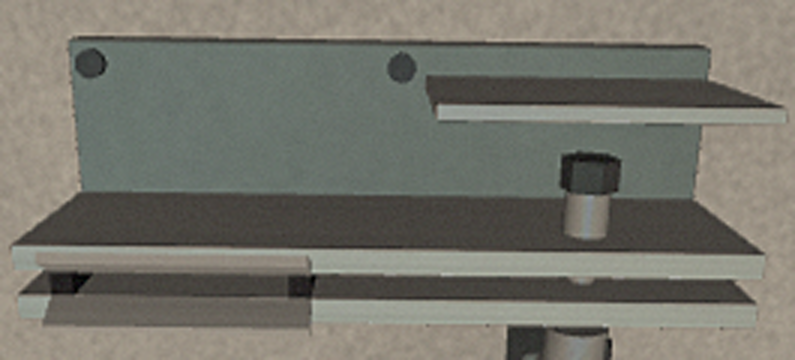

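```bash
cat > fit.py <<'E'
import numpy as np
from scipy.optimize import least_squares
d=np.load("w1.npz");T,f,c=d["T"],d["f"],d["c"]
P=lambda X:(lambda q:q[:,:2]/q[:,2:]*f+c)((X-T[:3,3])@T[:3,:3])
def W(L,a): L=np.atleast_2d(L).astype(float);C,S=np.cos(a[2]),np.sin(a[2]);return np.c_[a[0]+C*L[:,0]-S*L[:,1],a[1]+S*L[:,0]+C*L[:,1],L[:,2]]
px=lambda k:np.array(k)/3+[150,125]-.33
obs=px([(14,247),(764,254),(14,268),(764,277),(437,104),(785,108),(437,120),(785,123),(70,38),(708,46)])
def L(a):
    yf,xb=a[3],a[4]
    return [[.01,.135,.095],[.01,-.135,.095],[0,.135,.095],[0,-.135,.095],[.062,yf+.06,.095],[.062,yf-.06,.095],[.056,yf+.06,.095],[.056,yf-.06,.095],[xb,.135,.015],[xb,-.135,.015]]
s=least_squares(lambda a:(P(W(L(a),a))-obs).ravel(),[.55,0,.29,-.075,.062])
a=s.x;print("fixture",a.round(4),"res",(P(W(L(a),a))-obs).round(1).tolist())
for yb in(a[3],-.075): print("bolt top rear px",yb,((P(W([[.039,yb,.0795],[.039,yb+.0055,.0795],[.033,yb,.07]],a))-[150,125])*3).round(),"slotfloor ends z.095",((P(W([[-.0045,yb+.15+.039,.095],[-.0045,yb+.15-.039,.095],[.007,yb+.189,.107],[-.016,yb+.111,.107]],a))-[150,125])*3).round().tolist())
print("slot",W([-.0045,a[3]+.15,.055],a),"bolt",W([.033,a[3],.07],a))
E
python3 fit.py; python3 - <<'E'
from h import *
r.move_to([.40,-.30,.27],down(np.radians(14)))
o=r.get_obs();p=r.capture("wrist");T=T_of(p,o)
np.savez("w2.npz",T=T,f=foc(p),c=[p["cx"],p["cy"]]);cv2.imwrite("pics/w2.png",p["pixels"])
print(o["time"],[(round(d["p"],2),np.round(d["bbox"]).tolist()) for q in("panel","stand") for d in r.recognise(p,q)])
E
```

```text
fixture [ 0.5334 -0.0111  0.2862 -0.0743  0.0748] res [[-1.7, -0.7], [1.7, -0.2], [-0.6, 1.2], [0.3, 0.9], [-0.9, -0.5], [1.4, -0.4], [-1.1, 0.1], [0.5, 0.5], [-1.7, 0.2], [2.0, 0.2]]
bolt top rear px -0.07427671146323564 [[595. 161.]
 [580. 161.]
 [588. 171.]] slotfloor ends z.095 [[69.0, 283.0], [286.0, 285.0], [55.0, 263.0], [284.0, 328.0]]
bolt top rear px -0.075 [[597. 161.]
 [582. 161.]
 [590. 171.]] slotfloor ends z.095 [[71.0, 283.0], [288.0, 285.0], [57.0, 263.0], [286.0, 328.0]]
slot [[0.5077494  0.06029872 0.055     ]] bolt [[ 0.58606908 -0.07301398  0.07      ]]
5.8833 [(0.64, [267.0, 198.0, 20.0, 86.0]), (0.55, [137.0, 241.0, 102.0, 128.0]), (0.92, [272.0, 184.0, 59.0, 85.0]), (0.32, [538.0, 7.0, 23.0, 14.0])]
```

View pics/w2.png

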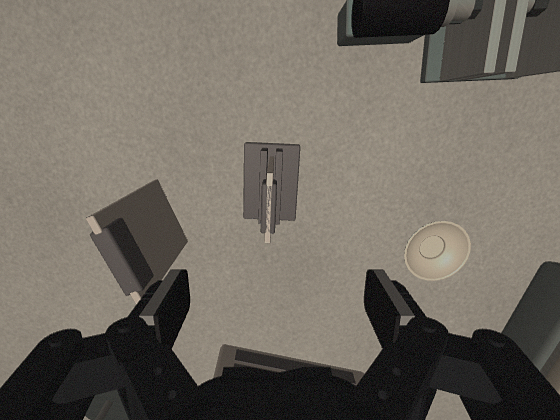

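```bash
python3 - <<'E'
import cv2
cv2.imwrite("pics/w2c.png",cv2.resize(cv2.imread("pics/w2.png")[130:255,220:325],None,fx=4.7,fy=4.7,interpolation=cv2.INTER_CUBIC))
E
```

```text
(no output)
```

View pics/w2c.png

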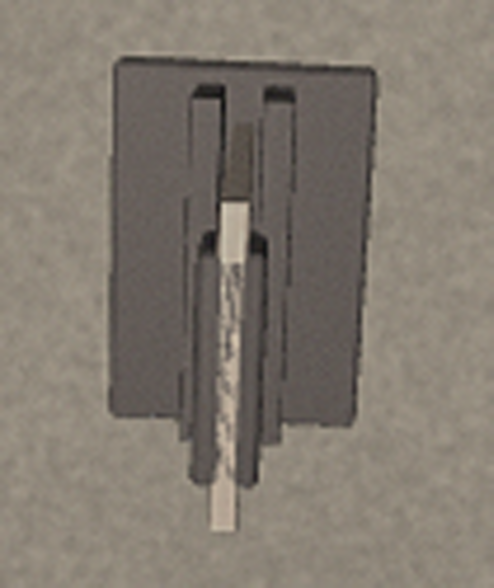

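```bash
python3 - <<'E'
import numpy as np
d=np.load("w2.npz");T,f,c=d["T"],d["f"],d["c"]
def ray(u,v,z):
    u,v=u/4.7+220-.4,v/4.7+130-.4
    q=T[:3,:3]@np.array([(u-c[0])/f,(v-c[1])/f,1]);return (T[:3,3]+q*(z-T[2,3])/q[2])
a,b=ray(235,200,.122),ray(224,530,.122)
print("panel",a,b,np.linalg.norm(a-b),(a+b)/2,np.degrees(np.arctan2(*(a-b)[1::-1]))-90)
S=[ray(*k,.012) for k in[(115,60),(377,70),(355,425),(110,415)]]
print("stand",np.round(S,4).tolist(),np.mean(S,0),np.degrees(np.arctan2(*(S[0]+S[1]-S[2]-S[3])[1::-1]))-90,np.linalg.norm(S[0]-S[1]),np.linalg.norm(S[1]-S[2]))
E
```

```text
panel [ 0.38616661 -0.2750714   0.122     ] [ 0.40021472 -0.34284206  0.122     ] 0.06921135577921478 [ 0.39319067 -0.30895673  0.122     ] 11.710930001168222
stand [[0.3497, -0.2679, 0.012], [0.4169, -0.2538, 0.012], [0.4371, -0.3508, 0.012], [0.369, -0.3647, 0.012]] [ 0.39315158 -0.30930497  0.012     ] 11.520699152631963 0.06867910252327447 0.09905247084790741
```

```bash
python3 - <<'E'
from h import *
q=down(np.radians(11.7));c=np.array([.3932,-.309])
r.move_to([*c,.17],q); r.line_to([*c,.108],feed=.1)
r.clamp(50);o=r.get_obs();print(o["time"],o["gripper_width"],o["grip_force"],o["eef_pos"])
r.line_to([*c,.26],feed=.15)
s=[.5077,.0603]
r.move_to([*s,.25],down(.2862));r.line_to([*s,.225]);r.pause(.2)
o=r.get_obs();print(o["time"],o["gripper_width"],o["grip_force"],o["eef_pos"],o["ft_force"])
p=r.capture("wrist");np.savez("w3.npz",T=T_of(p,o),f=foc(p),c=[p["cx"],p["cy"]])
cv2.imwrite("pics/w3.png",p["pixels"])
cv2.imwrite("pics/w3c.png",cv2.resize(p["pixels"][60:330,150:400],None,fx=2.2,fy=2.2,interpolation=cv2.INTER_CUBIC))
E
```

```text
7.9333 0.01342008277849589 49.278026819229126 [ 0.39339515 -0.30918198  0.10826709]
11.0583 0.013251329202604266 48.975738286972046 [0.50822763 0.05992916 0.22607929] [-0.024045   -1.09590011 -0.61690866]
```

View pics/w3c.png

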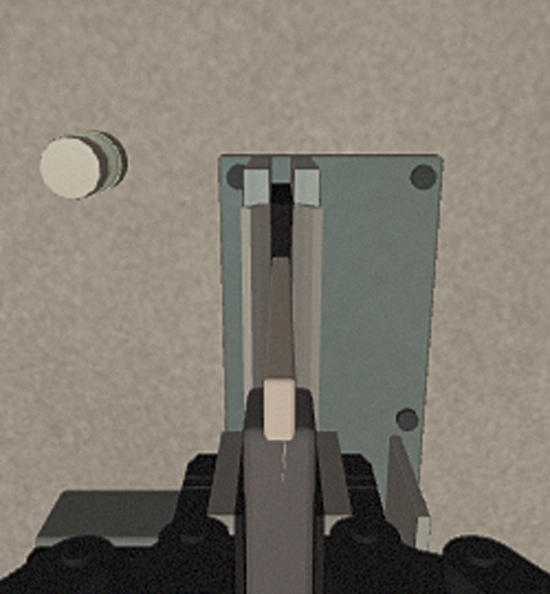

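```bash
python3 - <<'E'
import numpy as np
d=np.load("w3.npz");T,f,c=d["T"],d["f"],d["c"]
def ray(u,v,z):
    u,v=u/2.2+150-.3,v/2.2+60-.3
    q=T[:3,:3]@np.array([(u-c[0])/f,(v-c[1])/f,1]);w=(T[:3,3]+q*(z-T[2,3])/q[2])-[.5077,.0603,0]
    C,S=np.cos(.2862),np.sin(.2862);return np.round([C*w[0]+S*w[1],-S*w[0]+C*w[1]],4)
print("panel bottom end (exp 0,.035)",ray(281,257,.130)," top near end",ray(279.5,379,.226-.096+.11),ray(279.5,440,.226-.096+.11))
print("slot end z.095 (exp 0,.039)",ray(281.5,183,.095),"jaw end",ray(281,160,.095),ray(270,205,.107),ray(293,205,.107))
print("flare",ray(243,207,.107),ray(321,207,.107))
E
```

```text
panel bottom end (exp 0,.035) [-0.0003  0.0336]  top near end [-0.001   0.0345] [-0.001   0.0224]
slot end z.095 (exp 0,.039) [0.0001 0.0544] jaw end [-0.0001  0.0627] [-0.0041  0.0478] [0.0041 0.0478]
flare [-0.0139  0.0471] [0.0142 0.047 ]
```

```bash
python3 - <<'E'
from h import *
C,S=np.cos(.2862),np.sin(.2862)
s=np.array([.5077,.0603])+.001*np.array([-S,C])
h=r.line_to([*s,.165],feed=.06,threshold=12)
o=r.get_obs();print(h,o["time"],o["eef_pos"],o["ft_force"])
if not h:
    h=r.line_to([*s,.146],feed=.03,threshold=12)
    o=r.get_obs();print(h,o["time"],o["eef_pos"],o["ft_force"],o["moment"])
E
```

```text
False 12.2583 [0.50752041 0.06121493 0.1654076 ] [-0.42059943  0.95143575 -0.96429019]
True 12.7583 [0.50796085 0.06139251 0.15113301] [-0.02273219  0.71438613  3.12051111] [ 0.05254987 -0.16870631  0.01020636]
```

```bash
python3 - <<'E'
from h import *
C,S=np.cos(.2862),np.sin(.2862)
e=r.get_obs()["eef_pos"]
print(r.line_to([e[0],e[1],.146],feed=.03,threshold=18)); o=r.get_obs();print(o["eef_pos"],o["ft_force"])
r.gripper_open(); r.line_to([e[0],e[1],.26],feed=.15)
b=[.58607,-.07301]
r.move_to([*b,.22],down(.2862-np.pi/2));r.pause(.2)
o=r.get_obs();p=r.capture("wrist");np.savez("w4.npz",T=T_of(p,o),f=foc(p),c=[p["cx"],p["cy"]])
print(o["time"],o["eef_pos"],o["joint_pos"],[(round(d["p"],2),np.round(d["bbox"]).tolist()) for d in r.recognise(p,"bolt_head")])
cv2.imwrite("pics/w4.png",p["pixels"])
E
```

```text
True
[0.50892486 0.06159046 0.15113229] [-0.44279555 -0.02256785  4.90199696]
15.9583 [ 0.5860509  -0.07246983  0.22032478] [-2.36612103e-01  2.15247550e-01  2.27724716e-01  1.58280246e+00
  8.65302846e-05  2.61765024e+00] [(0.94, [277.0, 211.0, 20.0, 33.0]), (0.34, [194.0, 252.0, 304.0, 208.0])]
```

View pics/w4.png

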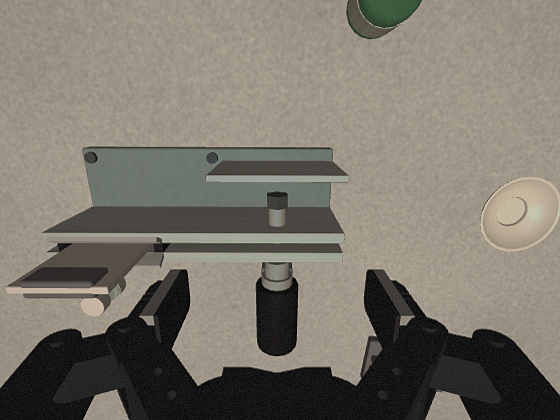

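```bash
python3 - <<'E'
import numpy as np,cv2
d=np.load("w4.npz");T,f,c=d["T"],d["f"],d["c"]
a=[.5334,-.0111,.2862];C,S=np.cos(a[2]),np.sin(a[2])
X=np.array([[a[0]+C*x-S*y,a[1]+S*x+C*y,z] for x,y,z in[(.039,-.0743,.08),(.027,-.0743,.08),(.062,-.1343,.095),(.056,-.0143,.095),(.01,-.135,.095),(0,-.135,.095)]])
q=(X-T[:3,3])@T[:3,:3];print((q[:,:2]/q[:,2:]*f+c).round(1))
cv2.imwrite("pics/w4c.png",cv2.resize(cv2.imread("pics/w4.png")[150:270,190:360],None,fx=4.5,fy=4.5,interpolation=cv2.INTER_CUBIC))
E
```

```text
[[276.4 196.6]
 [276.4 209.3]
 [348.7 174.7]
 [204.7 181.7]
 [345.1 232.8]
 [344.3 243.2]]
```

View pics/w4c.png

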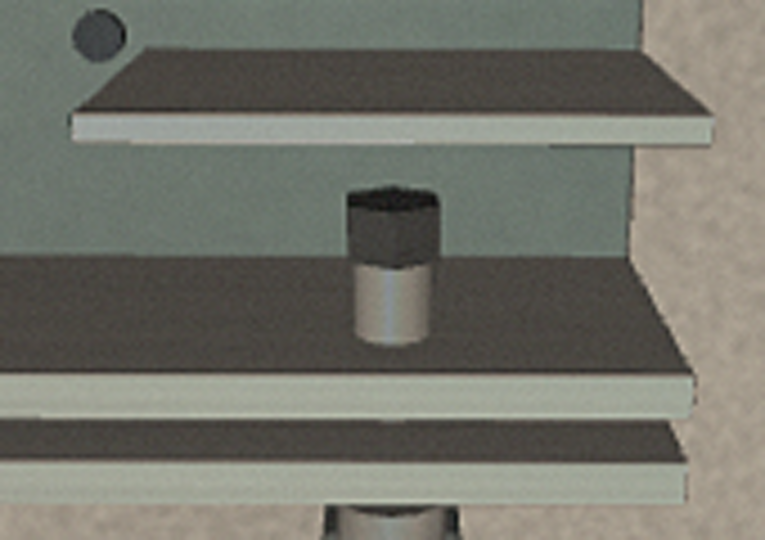

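```bash
python3 - <<'E'
from h import *
b=np.array([.58607,-.07301]);q=down(.2862-np.pi/2)
h=r.line_to([*b,.13],feed=.1,attitude=q,threshold=10)
if not h: h=r.line_to([*b,.068],feed=.06,threshold=10)
o=r.get_obs();print(h,o["time"],o["eef_pos"],o["ft_force"])
if not h:
    r.pause(max(0.05,19.5-o["time"]))
    r.clamp(80)
    for i in range(3):
        o=r.get_obs();print(o["time"],o["gripper_width"],o["grip_force"],o["ft_force"].round(1),o["moment"].round(2));r.pause(.5)
E
```

```text
False 18.2917 [ 0.58655518 -0.073127    0.0686547 ] [ 0.33071006  0.24593985 -0.11018109]
20.1333 0.017042048027882516 77.96671209856868 [-0.9  1.3  2. ] [0.21 0.22 0.01]
20.6333 0.017315259394366008 78.21783523075283 [-1.9  2.   4.4] [0.42 0.46 0.05]
21.1333 0.017331562159968863 78.37534077465534 [-2.8  2.3  5.2] [ 0.6   0.51 -0.  ]
```

```bash
python3 - <<'E'
from h import *
for i in range(5):
    o=r.get_obs();print(round(o["time"],2),o["gripper_width"].round(5),o["grip_force"].round(1),o["ft_force"].round(2),o["moment"].round(2),o["eef_pos"].round(4))
    if i<4: r.pause(.8)
for n in("side","scene","wrist"):
    p=r.capture(n);print(n,[(round(d["p"],2),np.round(d["bbox"]).tolist()) for k in("bolt_head","panel") for d in r.recognise(p,k)])
    if n=="wrist": cv2.imwrite("pics/w5.png",p["pixels"])
E
```

```text
Traceback (most recent call last):
AttributeError: 'float' object has no attribute 'round'
```

```bash
python3 - <<'E'
from h import *
a=[]
for i in range(5):
    o=r.get_obs();print(round(o["time"],2),round(o["gripper_width"],5),round(o["grip_force"],1),o["ft_force"].round(2),o["moment"].round(2),o["eef_pos"].round(4))
    p=r.capture("wrist");a.append(p["pixels"][170:270,230:330].astype(float))
    if i<4: r.pause(.8)
print([np.abs(x-a[0]).mean().round(2) for x in a[1:]])
for n in("side","wrist"):
    p=r.capture(n);print(n,[(round(d["p"],2),np.round(d["bbox"]).tolist()) for k in("bolt_head","panel") for d in r.recognise(p,k)])
cv2.imwrite("pics/w5.png",p["pixels"])
E
```

```text
21.63 0.01683 78.4 [-3.73  2.41  4.63] [0.6  0.57 0.03] [ 0.586  -0.0728  0.0682]
22.48 0.0173 78.4 [-3.43  2.86  4.66] [ 0.6   0.51 -0.01] [ 0.586  -0.0728  0.0682]
23.33 0.01684 78.4 [-3.06  2.4   5.58] [ 0.62  0.58 -0.04] [ 0.586  -0.0728  0.0682]
24.18 0.0172 78.4 [-3.2   1.58  5.82] [ 0.63  0.57 -0.06] [ 0.586  -0.0728  0.0682]
25.03 0.01749 78.4 [-2.56  2.64  6.39] [ 0.6  0.5 -0. ] [ 0.586  -0.0728  0.0682]
[np.float64(2.39), np.float64(2.36), np.float64(2.35), np.float64(2.34)]
side [(0.41, [167.0, 234.0, 28.0, 46.0]), (0.79, [394.0, 162.0, 29.0, 53.0]), (0.57, [280.0, 220.0, 9.0, 41.0])]
wrist [(0.9, [277.0, 307.0, 37.0, 69.0])]
```

```bash
python3 - <<'E'
from h import *
a=[cv2.imread("pics/w5.png")]
for i in range(3): r.pause(.7);a.append(r.capture("wrist")["pixels"])
f=lambda im:cv2.GaussianBlur(im,(5,5),0)[268:345,255:300].astype(float)
print([np.abs(f(x)-f(a[0])).mean().round(2) for x in a[1:]],[np.abs(f(x)-f(a[0])).max() for x in a[1:]])
b=cv2.imread("pics/w3.png")
g=f(a[-1]).mean(2);print(g[::8,::3].round().astype(int))
p=r.capture("wrist")
for d in r.silhouettes(p,"bolt_head")[:1]:
    m=d["pixels"];print([(i,np.where(m[i])[0][[0,-1]].tolist()) for i in range(270,345,6) if m[i].any()])
o=r.get_obs();print(o["time"],o["gripper_width"],o["grip_force"])
E
```

```text
[np.float64(0.71), np.float64(0.69), np.float64(0.66)] [np.float64(4.0), np.float64(5.0), np.float64(5.0)]
[[175 175 175 175 176 176 176 176 176 175 175 177 176 176 176]
 [ 24  25  35  35  36  37  36  36  36  36  37  35  37  34  20]
 [ 23  32  36  37  36  35  37  37  36  35  36  37  37  36  24]
 [ 21  59  72  71  71  69  66  56  62  66  68  68  69  68  27]
 [ 36  55  72  72  71  72  72  69  68  69  68  68  68  66  29]
 [ 41  48  71  69  70  71  71  66  68  67  67  66  67  65  31]
 [ 41  46 117 132 143 148 143 127 142 146 139 127 109  70  30]
 [ 42  59 116 132 142 147 147 149 147 145 138 126 108  77  36]
 [ 45  73 114 131 142 147 146 148 147 144 137 125 105  78  48]
 [ 72  79  79  96 136 147 147 148 148 145 135 104  79  78  75]]
[(276, [258, 295]), (282, [257, 296]), (288, [257, 296]), (294, [258, 296]), (300, [258, 295]), (306, [258, 295]), (312, [258, 294]), (318, [259, 293]), (324, [258, 293]), (330, [259, 294]), (336, [261, 292]), (342, [269, 282])]
27.7333 0.01692976346085781 78.37382205761969
```

```bash
python3 -c "
from rig import r
print(r.finish_job())"
```

```text
the job is handed in; nothing more can be done
None
```

The panel stands fully home in the fixture slot and is released. The bolt head is held flat-to-flat at about 78 N with no turning seen in the wrist pictures; I handed in at about 28 s without a final check on the bystanders.

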